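# Re-set the swivel vise to its index stud

## Robot

A 7-joint arm with a two-finger parallel gripper is mounted at the origin on the work surface. World frame = base frame: x ahead of the robot, y to its left, z up, the work surface at z = 0. Lengths are in m, angles in rad, forces in N, time in s.
With the tool pointing down it reaches from about 0.4 to 0.875 m from the base axis. Payload 19.3 kg.
Tool frame: the origin (TCP) lies where the fingers leave the gripper's body, on its centre line; the fingertips stand bot.tip_reach ahead of it and the grasp point (between the pads) lies 54 mm ahead of it (bot.tip_reach is the distance from the TCP to the fingertips, in m); z points along the fingers, y is the line along which they close (so a half turn about z gives the same grasp; the last joint's range is limited). The gripper opens to 85 mm and grips with 20 to 120 N. Pads are 22 mm wide; open, the fingers measure 114 mm over their backs; the gripper's body (76 mm by 85 mm) begins 54 mm behind the grasp point. The pads swing forward as they close: fully open they stand 13 mm farther back than shut.
Start: joints at [-1.335, 0.521, -0.036, 1.599, 0.021, 1.021, -0.113], TCP at [0.188, 0.596, 0.304] pointing down, gripper open.
Joint ranges: [-2.91, 2.91], [-0.3, 2.13], [-1.5, 1.42], [0.17, 2.43], [-1.26, 4.41], [0.16, 1.93], [-2.52, 2.52]. Speed limits (rad/s): [1.89, 1.89, 2.39, 2.39, 3.01, 3.01, 3.01].

## Interface

Orientations are given as [roll, pitch, yaw] about the fixed x, y, z axes, in that order (R = Rz(yaw) Ry(pitch) Rx(roll)).
In Python, from workcell import bot gives the robot as it stands. The module is installed in compiled form; this text tells all that it offers.
- The arm moves only by the shell command python3 -m jog 'ROWS' [FORCE]. ROWS is JSON, a list that holds one entry, the list of rows, each a list of 7 numbers: the shift along the tool's x, y, z in mm, then the turn, a rotation vector about the tool's x, y, z in rad, then the opening, from 0 (shut) to 1 (fully open). In form: [[[tx, ty, tz, wx, wy, wz, fingers], ...]]. A call has 1 to 5 rows; each row shifts and turns the commanded pose from where the row before left it, along the tool's axes as they then stand; what a row does not reach is not made up. A row lasts 1/10 s, in which the tool goes at most 50 mm and 8.59 degrees, less where a joint would pass 70% of its speed; a pose out of reach is approached as far as the arm can. A call is refused whole if a number of a shift passes 50 or a number of a turn 0.15, either way. A call with a gripper value outside its range is refused whole. The fingers move at their own pace and stop on an object; FORCE is the grip in N (left out, the last holds). Time passes only in rows, so rows that do not move let the fingers close. It gives the time, the measured TCP pose, the force, the opening and the grip force at its end, in the units of the state.
- bot.observe(): the state, without advancing time (a new reading comes with each control period).
- bot.grab_frame(name): name is "scene" or "top" or "wrist"; returns a dict with "img" (480x640x3 uint8, red, green, blue), "intrinsics" (3x3 intrinsics, pixels), "R" (3x3) and "t" (3): a world point X has camera coordinates R X + t; the wrist camera has in their place "tool_from_camera" (4x4, takes a point from camera to tool coordinates, whose origin is the TCP and whose axes are the flange's). Camera axes: x right, y down, z forward; pixel columns grow to the right and rows downward; lengths in m; the calibration is good to about 2 mm. A picture is of the moment at which its call begins: read the wrist's pose just before it. There is no depth.
- bot.job_done(): hands the job in; it is judged then, once.
Trained networks look in a picture, given as the dict that the camera call returned (one of the last four; its "shot" number tells which), for a name from the list of things; names that differ only in an ending like _2 or _b are one class to them, and where a whole thing is asked for, a point or a joint stands for the part that bears it (a point fixed in the world has none). Each returns a list of dicts, best first, with "conf" (0 to 1); they miss things now and then, are a little off and sometimes report something else, mostly with a low value. They report only what shows in the picture. A call takes as long as a camera call.
- bot.trace(query, picture): "region" (480x640 bool, what is visible of it).
- bot.spot_point(query, picture): "xyz" ([x, y, z] in m, in world coordinates, good to about 4 mm: a listed point, or the origin of a listed thing).
The state is a dict: "clock": time; "qpos": joint angles; "qd": joint speeds; "joint_efforts": joint torques, N m; "position": TCP position; "tool_rot": TCP orientation; "force": force on the tool from outside, world axes, zero at the start; "moment": the same for the moment, N m; "grip_width": finger opening in m; "finger_force": force on a finger pad.
Only numpy, scipy, OpenCV 4.12 (cv2) and the standard library are available. Lean on these libraries where they do the work, as an engineer would, in place of code of your own. Each camera call takes 0.05 s, during which the arm holds its last target. There are 200 camera calls.

## Task

Release the vise's clamp by swinging its lever fully back to the open stop, swing the vise head round until its pointer is in line with the pointed stud on the base (not the flat one), then tighten the clamp again, firmly but not overtight, going by the feel of the lever. Do not turn the head while the clamp bites, and leave the other things on the bench where they are.

Things in the scene. Friction and masses are not known exactly. Their poses are not given: they have to be found in the camera images.
- base: green round base plate of the swivel vise, 194 mm across, 22 mm high, fixed to the bench, with white scale ticks on its far side. Origin: bench level on the swivel axis. Its x axis points through the middle of the scale, z up. A lug on its edge, 75 degrees clockwise (seen from above) from x, carries the clamp.
- head: the vise head turning on the base about the vertical swivel axis (at most 1.2 rad to either side of the scale's middle), with two steel jaws on top, 101 mm high above the bench; origin: bench level on the swivel axis; its x axis runs along the pointer, z up. When the clamp is released it turns at 2 to 3 N of push at its handle; while clamped it must not be forced.
- swivel_axis (a point): point on the vertical swivel axis, 22 mm above the bench.
- pointer (a point): tip of the flat steel pointer of the head, 78 mm from the swivel axis, 42 mm above the bench; above the scale ticks.
- swing_grip (a point): grasp height, 88 mm above the bench, on the axis of the head's upright round black handle, 20 mm diameter, top at 105 mm, 92 mm from the swivel axis on the side opposite the pointer (towards the robot). Below 58 mm the bar carrying it runs to the head.
- lever_axis (a point): point on the vertical axis of the clamp lever, 95 mm above the bench, 104 mm from the swivel axis. The lever hub, 28 mm diameter, reaches 78 mm above the bench.
- lever_grip (a point): on the axis of the lever's upright round grip (20 mm diameter, top at 114 mm), 95 mm above the bench, 80 mm from lever_axis, the centre of its circle. A bar (top 71 mm above the bench) joins it to the hub. Tight is a push of 12 N while moving, 4 N over the free push; under 3 N over is slack, over 5 overtight. Read at rest after small steps, all is 1 to 2 N less, in the first 0.4 rad 2 to 3.
- lever (a joint): angle of the clamp lever: 0 at the open stop, growing clockwise seen from above (tightening), at most 1.8 rad. It starts clamped and stays where it is left. Its steep cam screw lowers the shoe 6 mm per rad; at 0.3 rad or less the shoe is clear at every head angle. Turning it takes a steady push of about 8 N at the grip until the shoe bites; then the push rises, by 4 N within about 0.3 rad.
- shoe: dark steel clamp strap, 80 x 24 x 10 mm, from the lug to the steel flange of the head; it moves only up and down with the lever and presses on the flange 53 mm from the swivel axis. Origin on the swivel axis, not on the strap. The flange is bent, so it bites at a lever angle of 0.8 rad give or take 0.4, different at each head angle: only the feel of the lever tells.
- pointed_stud: small steel stud with a cone point, 12 mm diameter, 18 mm high, fixed on the base 80 to 94 mm from the swivel axis: the mark to set to. Origin: centre of its foot, 22 mm above the bench.
- flat_stud: low flat-topped hexagonal steel stud, 18 mm across, 7 mm high, on the other side of the scale: not the mark. Origin: centre of its foot, 22 mm above the bench.
- scale: bystander: black pocket scale with a steel pan, 130 x 100 x 22 mm, origin under its centre.
- jar: bystander: brown glass jar, 56 mm diameter, 75 mm high, origin under its centre.
- burr_tray: bystander: black open tray of steel burrs, 160 x 80 x 20 mm, origin under its centre.
- graver: bystander: hand tool with a round handle lying on the bench, about 0.2 m long.

How it is judged:
By the outcome, as a careful person would: the job done as asked, in the order asked, and still so for the second after the job is handed in, with the robot touching nothing.
It also fails if it takes over 67 s, if anything falls off the work surface, if the arm or the gripper's body presses on something with over 40 N, if the wrist force passes 120 N, or if a joint passes its speed limit or range.

## Working session

There is one attempt and no reset: what is moved stays moved. The work goes in short steps, Python scripts to look and compute and a shell command to move; the robot and the scene stay as the last step left them, time stands still between calls to the robot, and variables do not carry over. Pictures are saved under pics/ and viewed, at most 10 in all, crops included, and the job is handed in when it is done.

```bash
mkdir -p pics
cat > h.py <<'E'
import numpy as np, cv2
from workcell import bot
from scipy.spatial.transform import Rotation as Ro
def save(f,n): cv2.imwrite('pics/'+n+'.png',f['img'][:,:,::-1])
def pts(f,names):
    r={}
    for n in names:
        d=bot.spot_point(n,f)
        if d: r[n]=np.array(d[0]['xyz']); print(n,np.round(d[0]['xyz'],4),round(d[0]['conf'],2))
        else: print(n,'none')
    return r
def st():
    s=bot.observe(); print('t',s['clock'],'p',np.round(s['position'],4),'rpy',np.round(s['tool_rot'],3),'F',np.round(s['force'],1),'w',s['grip_width'],s['finger_force'],'q',np.round(s['qpos'],2)); return s
E
python3 - <<'E'
from h import *
s=st(); print(bot.tip_reach)
for c in ['top','scene']:
    f=bot.grab_frame(c); save(f,c); print(c)
    pts(f,['base','head','swivel_axis','pointer','swing_grip','lever_axis','lever_grip','pointed_stud','flat_stud','scale','jar','burr_tray','graver'])
print(bot.observe()['clock'])
E
```

```text
t 0.0 p [0.1881 0.5958 0.3033] rpy [-3.14   0.     2.836] F [-0.1  0.2 -0.2] w 0.08546785719447998 0.0 q [-1.34  0.52 -0.04  1.6   0.02  1.02 -0.11]
0.0726
top
base [ 0.5366  0.0998 -0.0008] 0.77
head [ 0.5446  0.0986 -0.0021] 0.73
swivel_axis [0.5388 0.0989 0.0151] 0.65
pointer [0.6159 0.0775 0.0397] 0.85
swing_grip none
lever_axis [ 0.5404 -0.0033  0.0914] 0.81
lever_grip [ 0.5096 -0.0772  0.0937] 0.66
pointed_stud none
flat_stud [0.5952 0.0282 0.0205] 0.35
scale [0.6471 0.386  0.0042] 0.57
jar [ 6.365e-01 -3.047e-01  4.000e-04] 0.72
burr_tray [ 0.4407 -0.3797  0.0013] 0.91
graver [0.418  0.3863 0.0021] 0.75
scene
base [ 0.5386  0.1021 -0.0015] 0.62
head [ 5.37e-01  9.94e-02 -5.00e-04] 0.97
swivel_axis [0.5418 0.0988 0.0217] 0.96
pointer [0.6171 0.0826 0.0406] 0.82
swing_grip [0.4493 0.1248 0.086 ] 0.9
lever_axis [ 0.5425 -0.0059  0.1012] 0.92
lever_grip [ 0.5096 -0.0791  0.0922] 0.82
pointed_stud [0.6202 0.1278 0.0213] 0.5
flat_stud [0.5936 0.0284 0.024 ] 0.57
scale [0.6477 0.3817 0.0008] 0.71
jar none
burr_tray [ 0.4448 -0.3813  0.0027] 0.89
graver [ 0.4141  0.3888 -0.0039] 0.78
1.4
```

View pics/top.png

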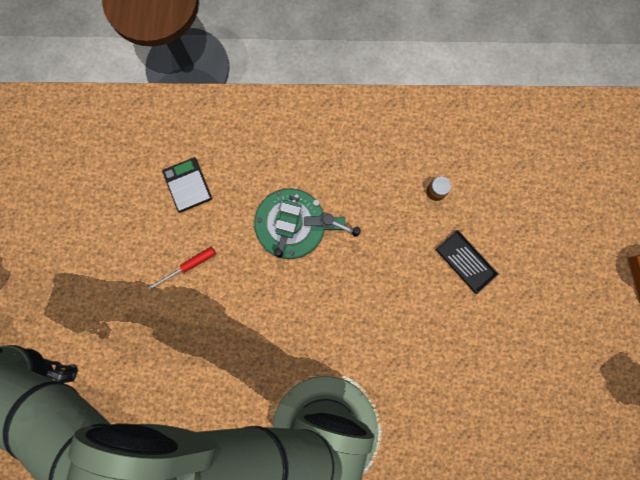

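View pics/scene.png

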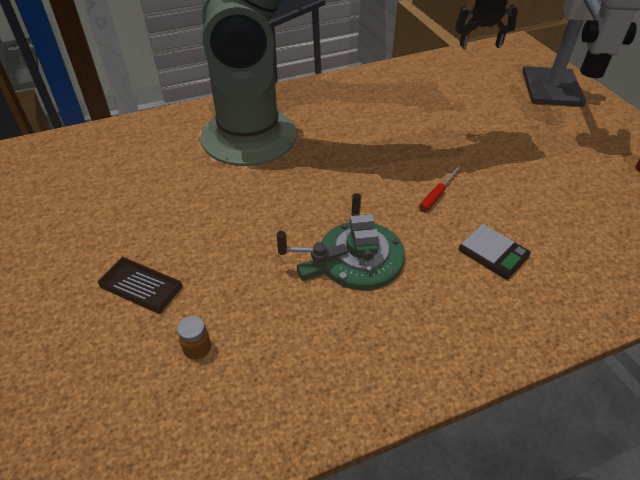

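```bash
cat >> h.py <<'E'
def plan(p,yaw,n,grip=1):
    """rows from measured pose to TCP p, tool down with yaw"""
    s=bot.observe(); p0=np.array(s['position']); y0=s['tool_rot'][2]
    dy=(yaw-y0+np.pi)%(2*np.pi)-np.pi; P=p0.copy(); out=[]
    for k in range(n):
        y=y0+dy*k/n; R=Ro.from_euler('xyz',[np.pi,0,y])
        d=R.inv().apply(p0+(np.array(p)-p0)*(k+1)/n-P)*1000; d=np.round(d,1 if abs(d).max()<15 else 0)
        P=P+R.apply(d)/1000; out.append([*d.tolist(),0,0,round(-dy/n,3),grip])
    for i in range(0,n,5): print('[['+','.join('[%g,%g,%g,%g,%g,%g,%g]'%tuple(r) for r in out[i:i+5])+']]')
E
python3 -c "
from h import *
plan([0.515,-0.03,0.30],1.17,20)"
```

```text
[[[-25,-25,0,0,0,0.083,1],[-27,-23,0,0,0,0.083,1],[-29,-20,1,0,0,0.083,1],[-30,-18,-0,0,0,0.083,1],[-32,-15,-0,0,0,0.083,1]]]
[[[-33,-13,0,0,0,0.083,1],[-34,-10,0,0,0,0.083,1],[-34,-7,1,0,0,0.083,1],[-36,-4,-0,0,0,0.083,1],[-35,-1,-0,0,0,0.083,1]]]
[[[-35,1,0,0,0,0.083,1],[-35,5,0,0,0,0.083,1],[-35,8,1,0,0,0.083,1],[-33,10,-0,0,0,0.083,1],[-33,13,-0,0,0,0.083,1]]]
[[[-32,16,0,0,0,0.083,1],[-30,18,0,0,0,0.083,1],[-28,21,0,0,0,0.083,1],[-27,23,1,0,0,0.083,1],[-25,26,-0,0,0,0.083,1]]]
```

```bash
python3 -m jog '[[[-25,-25,0,0,0,0.083,1],[-27,-23,0,0,0,0.083,1],[-29,-20,1,0,0,0.083,1],[-30,-18,0,0,0,0.083,1],[-32,-15,0,0,0,0.083,1]]]'
python3 -m jog '[[[-33,-13,0,0,0,0.083,1],[-34,-10,0,0,0,0.083,1],[-34,-7,1,0,0,0.083,1],[-36,-4,0,0,0,0.083,1],[-35,-1,0,0,0,0.083,1]]]'
python3 -m jog '[[[-35,1,0,0,0,0.083,1],[-35,5,0,0,0,0.083,1],[-35,8,1,0,0,0.083,1],[-33,10,0,0,0,0.083,1],[-33,13,0,0,0,0.083,1]]]'
python3 -m jog '[[[-32,16,0,0,0,0.083,1],[-30,18,0,0,0,0.083,1],[-28,21,0,0,0,0.083,1],[-27,23,1,0,0,0.083,1],[-25,26,0,0,0,0.083,1]]]'
python3 -m jog '[[[0,0,0,0,0,0,1],[0,0,0,0,0,0,1]]]'
python3 - <<'E'
from h import *
st(); f=bot.grab_frame('wrist'); save(f,'w1'); print(np.round(f['tool_from_camera'],3))
pts(f,['swivel_axis','pointer','swing_grip','lever_axis','lever_grip','pointed_stud','flat_stud'])
E
```

```text
clock: 1.9
position: [0.2707, 0.4386, 0.303]
tool_rot: [3.141, -0.0, 2.417]
force: [0.7, 0.3, 0.4]
grip_width: 0.0857
finger_force: 0.0
clock: 2.4
position: [0.353, 0.2819, 0.3021]
tool_rot: [3.141, -0.0, 2.002]
force: [0.4, 0.9, -0.4]
grip_width: 0.0852
finger_force: 0.0
clock: 2.9
position: [0.4347, 0.1259, 0.3011]
tool_rot: [3.141, -0.0, 1.588]
force: [0.8, -0.3, 0.4]
grip_width: 0.0855
finger_force: 0.0
clock: 3.4
position: [0.5174, -0.0309, 0.3]
tool_rot: [3.141, -0.0, 1.173]
force: [0.2, 1.2, 0.1]
grip_width: 0.0852
finger_force: 0.0
clock: 3.6
position: [0.5169, -0.0301, 0.2997]
tool_rot: [-3.141, 0.0, 1.175]
force: [0.2, 0.6, 0.0]
grip_width: 0.0855
finger_force: 0.0
t 3.6 p [ 0.5169 -0.0301  0.2997] rpy [-3.141  0.     1.175] F [0.2 0.6 0. ] w 0.08552077983547096 0.0 q [-0.46  0.4   0.54  1.9  -0.26  0.9  -0.2 ]
[[-0.    -0.95  -0.312  0.08 ]
 [ 1.    -0.    -0.    -0.001]
 [ 0.    -0.312  0.95  -0.069]
 [ 0.     0.     0.     1.   ]]
swivel_axis none
pointer [0.6151 0.0805 0.043 ] 0.85
swing_grip [0.4478 0.1282 0.086 ] 0.9
lever_axis [ 0.5399 -0.0049  0.0938] 0.72
lever_grip [ 0.507  -0.0767  0.0962] 0.68
pointed_stud [0.6233 0.1275 0.0206] 0.59
flat_stud [0.5968 0.0296 0.0244] 0.52
```

View pics/w1.png

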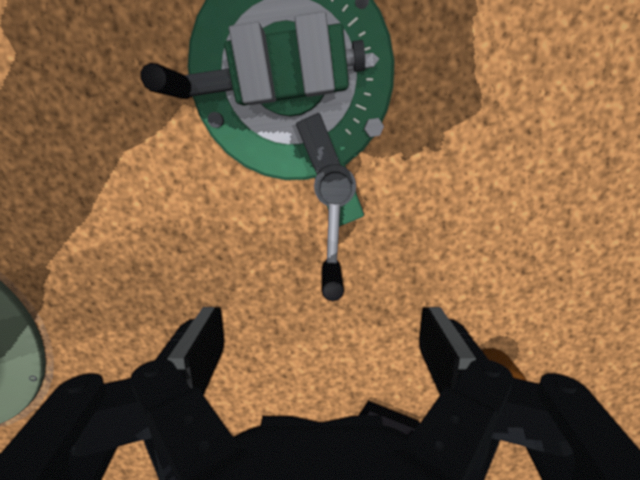

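```bash
python3 -c "
from h import *
plan([0.508,-0.0775,0.149],1.157,7)"
```

```text
[[[-7,1,22,0,0,0.003,1],[-7,2,21,0,0,0.003,1],[-7,2,22,0,0,0.003,1],[-6,1,21,0,0,0.003,1],[-7,2,22,0,0,0.003,1]]]
[[[-7,1,21,0,0,0.003,1],[-7,2,22,0,0,0.003,1]]]
```

```bash
python3 -m jog '[[[-10,2,10,0,0,0.003,1],[-10,2,16,0,0,0.003,1],[-10,2,22,0,0,0.003,1],[-10,2,25,0,0,0.003,1],[-7,2,28,0,0,0.003,1]]]' >/dev/null
python3 -m jog '[[[0,1,28,0,0,0.003,1],[0,0,22,0,0,0,1],[0,0,0,0,0,0,1]]]'
python3 -m jog '[[[0,0,0,0,0,0,0],[0,0,0,0,0,0,0],[0,0,0,0,0,0,0],[0,0,0,0,0,0,0],[0,0,0,0,0,0,0]]]' 40
python3 -c "
from h import *
st()"
```

```text
clock: 4.8
position: [0.5071, -0.0779, 0.1463]
tool_rot: [-3.138, 0.002, 1.157]
force: [-0.1, -0.7, 0.6]
grip_width: 0.0855
finger_force: 0.0
clock: 5.3
position: [0.5088, -0.0771, 0.1495]
tool_rot: [3.141, -0.0, 1.158]
force: [-2.5, 2.1, 11.3]
grip_width: 0.019
finger_force: 38.6
t 5.3 p [ 0.5088 -0.0771  0.1495] rpy [ 3.141 -0.     1.158] F [-2.5  2.1 11.3] w 0.019002257203288006 38.64544451236725 q [-0.25  0.62  0.39  2.02 -0.43  0.57  0.03]
```

```bash
python3 -m jog '[[[0,0,-1,0,0,0,0],[0.1,4,-1,0,0,-0.05,0],[0.2,5.6,0,0,0,-0.07,0],[0.2,5.6,0,0,0,-0.07,0],[0.2,5.6,0,0,0,-0.07,0]]]'
python3 -m jog '[[[0.2,5.6,0,0,0,-0.07,0],[0.2,5.6,0,0,0,-0.07,0],[0.2,5.6,0,0,0,-0.07,0],[0.2,5.6,0,0,0,-0.07,0],[0.2,5.6,0,0,0,-0.07,0]]]'
python3 -c "
from h import *
s=st();p=s['position'];print(np.degrees(np.arctan2(p[1]+.0045,p[0]-.540)),np.hypot(p[1]+.0045,p[0]-.540))"
```

```text
clock: 5.8
position: [0.5274, -0.0826, 0.1499]
tool_rot: [-3.138, 0.0, 1.42]
force: [-2.5, 2.7, -17.9]
grip_width: 0.0195
finger_force: 41.8
clock: 6.3
position: [0.5552, -0.0824, 0.1499]
tool_rot: [-3.138, -0.001, 1.77]
force: [-3.9, -0.6, -15.0]
grip_width: 0.0188
finger_force: 42.1
t 6.3 p [ 0.5552 -0.0824  0.1499] rpy [-3.138e+00 -1.000e-03  1.770e+00] F [ -3.9  -0.6 -15. ] w 0.018849046172128608 42.050524950027466 q [-0.13  0.65  0.24  1.89 -0.24  0.63  0.46]
-78.96428987745298 0.07941243473969993
```

```bash
python3 -m jog '[[[0.2,4.8,0.5,0,0,-0.06,0],[0.2,4.8,0.5,0,0,-0.06,0],[0.2,4.8,0,0,0,-0.06,0],[0.2,4.8,0,0,0,-0.06,0]]]'
python3 -m jog '[[[0.1,3.2,0,0,0,-0.04,0],[0.1,3.2,0,0,0,-0.04,0]]]'
python3 -m jog '[[[0.1,3.2,0,0,0,-0.04,0],[0.1,3.2,0,0,0,-0.04,0]]]'
```

```text
clock: 6.7
position: [0.5738, -0.0766, 0.1497]
tool_rot: [-3.139, -0.001, 2.01]
force: [-6.0, -1.4, -1.6]
grip_width: 0.0191
finger_force: 43.7
clock: 6.9
position: [0.5794, -0.0737, 0.1497]
tool_rot: [-3.139, -0.001, 2.089]
force: [-5.7, -1.9, -1.2]
grip_width: 0.0192
finger_force: 43.5
clock: 7.1
position: [0.5849, -0.0703, 0.1497]
tool_rot: [-3.14, -0.001, 2.169]
force: [-4.7, -4.0, -1.1]
grip_width: 0.0191
finger_force: 43.5
```

```bash
python3 -m jog '[[[0.1,3.2,0,0,0,-0.04,0],[0.1,3.2,0,0,0,-0.04,0]]]'
python3 -m jog '[[[0.1,3.2,0,0,0,-0.04,0]]]'
python3 -m jog '[[[0.1,3.2,0,0,0,-0.04,0]]]'
```

```text
clock: 7.3
position: [0.587, -0.0686, 0.1493]
tool_rot: [-3.133, -0.003, 2.247]
force: [-37.5, -18.1, 21.9]
grip_width: 0.019
finger_force: 47.5
clock: 7.4
position: [0.5873, -0.0681, 0.1491]
tool_rot: [-3.128, -0.006, 2.285]
force: [-54.1, -26.1, 33.3]
grip_width: 0.0189
finger_force: 50.8
clock: 7.5
position: [0.5874, -0.0677, 0.1489]
tool_rot: [-3.124, -0.009, 2.323]
force: [-69.9, -32.8, 44.6]
grip_width: 0.0187
finger_force: 54.7
```

```bash
python3 -m jog '[[[0.2,-4,0,0,0,0.05,0],[0.2,-4,0,0,0,0.05,0],[0,0,0,0,0,0,0]]]'
python3 -m jog '[[[0,0,0,0,0,0,1],[0,0,0,0,0,0,1],[0,0,0,0,0,0,1]]]'
python3 -m jog '[[[0,0,-25,0,0,0,1],[0,0,-45,0,0,0,1],[0,0,-45,0,0,0,1],[0,0,-25,0,0,0,1]]]'
```

```text
clock: 7.8
position: [0.5865, -0.0687, 0.1494]
tool_rot: [-3.136, -0.002, 2.224]
force: [-17.6, -10.2, 6.6]
grip_width: 0.0184
finger_force: 44.9
clock: 8.1
position: [0.5896, -0.0665, 0.1501]
tool_rot: [3.141, 0.0, 2.228]
force: [0.3, 0.4, 0.0]
grip_width: 0.062
finger_force: 0.0
clock: 8.5
position: [0.5901, -0.0667, 0.2936]
tool_rot: [3.139, 0.002, 2.228]
force: [0.1, -0.2, -0.4]
grip_width: 0.0854
finger_force: 0.0
```

```bash
python3 -c "
from h import *
plan([0.4485,0.1265,0.295],2.87,8)"
```

```text
[[[30,1,-0,0,0,-0.08,1],[30,3,-0,0,0,-0.08,1],[29,5,-1,0,0,-0.08,1],[29,8,0,0,0,-0.08,1],[28,10,0,0,0,-0.08,1]]]
[[[27,13,-0,0,0,-0.08,1],[27,14,-0,0,0,-0.08,1],[25,17,-0,0,0,-0.08,1]]]
```

```bash
python3 -m jog '[[[30,1,0,0,0,-0.08,1],[30,3,0,0,0,-0.08,1],[29,5,-1,0,0,-0.08,1],[29,8,0,0,0,-0.08,1],[28,10,0,0,0,-0.08,1]]]' >/dev/null
python3 -m jog '[[[27,13,0,0,0,-0.08,1],[27,14,0,0,0,-0.08,1],[25,17,0,0,0,-0.08,1],[0,0,0,0,0,0,1],[0,0,0,0,0,0,1]]]'
python3 - <<'E'
from h import *
st(); f=bot.grab_frame('wrist'); save(f,'w2')
pts(f,['swivel_axis','pointer','swing_grip','lever_axis','lever_grip','pointed_stud','flat_stud','head'])
f=bot.grab_frame('scene')
pts(f,['swivel_axis','pointer','swing_grip','lever_axis','lever_grip','pointed_stud','flat_stud','head'])
E
```

```text
clock: 9.5
position: [0.4476, 0.1273, 0.2912]
tool_rot: [3.141, 0.001, 2.868]
force: [0.5, -1.1, 0.8]
grip_width: 0.0853
finger_force: 0.0
t 9.5 p [0.4476 0.1273 0.2912] rpy [3.141e+00 1.000e-03 2.868e+00] F [ 0.5 -1.1  0.8] w 0.0853341613913684 0.0 q [-0.36  0.29 -0.06  2.02  0.02  0.84  0.87]
swivel_axis none
pointer [0.4511 0.1268 0.0888] 0.2
swing_grip [0.4482 0.1268 0.0868] 0.97
lever_axis [ 0.5384 -0.0068  0.0954] 0.84
lever_grip none
pointed_stud [0.6262 0.1311 0.0222] 0.58
flat_stud [0.5934 0.0284 0.024 ] 0.54
head [0.536  0.0944 0.0029] 0.83
swivel_axis [0.5426 0.099  0.0233] 0.81
pointer [0.6132 0.0826 0.0396] 0.65
swing_grip [0.4524 0.1249 0.0879] 0.9
lever_axis [ 0.5399 -0.0057  0.0991] 0.95
lever_grip [ 0.5844 -0.0744  0.0912] 0.88
pointed_stud [ 0.6373 -0.3076 -0.001 ] 0.7
flat_stud [0.5906 0.0249 0.0224] 0.59
head [5.382e-01 1.023e-01 1.000e-04] 0.78
```

View pics/w2.png

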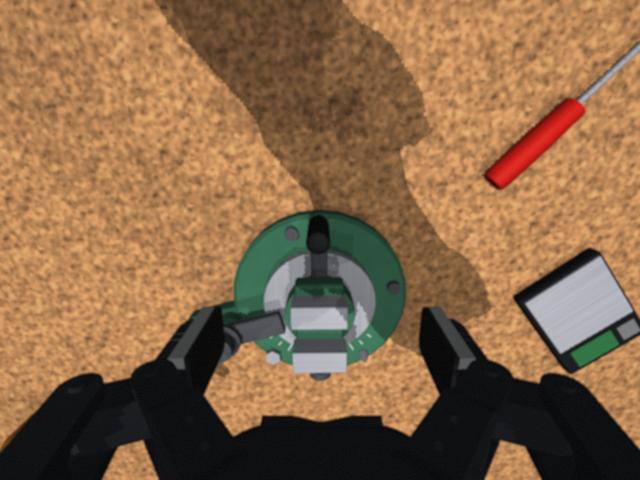

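Run:
```python
from h import *
f=bot.grab_frame('wrist'); K=f['intrinsics']; T=f['tool_from_camera']
def bp(px,p,yaw,z):
    R=Ro.from_euler('xyz',[np.pi,0,yaw]).as_matrix()
    o=R@T[:3,3]+p; d=R@T[:3,:3]@np.linalg.inv(K)@[*px,1]; return o+d*(z-o[2])/d[2]
ax=np.array([.5393,.0998])
for px,p,y in [((361,3),[.5169,-.0301,.2997],1.175),((215,118),[.5169,-.0301,.2997],1.175),((374,128),[.5169,-.0301,.2997],1.175)]+[(q,[.4476,.1273,.2912],2.868) for q in [(363,355),(292,234),(393,287),(272,357)]]:
    for z in (.025,.04):
        X=bp(px,np.array(p),y,z); d=X[:2]-ax; print(px,z,np.round(X[:2],4),np.hypot(*d).round(4),np.degrees(np.arctan2(d[1],d[0])).round(1))
im=f['img'][300:400,220:420]; cv2.imwrite('pics/c1.png',cv2.resize(im,None,fx=4,fy=4,interpolation=3)[:,:,::-1])
```

```text
(361, 3) 0.025 [0.6203 0.1282] 0.0858 19.3
(361, 3) 0.04 [0.6171 0.1246] 0.0817 17.6
(215, 118) 0.025 [0.4594 0.0942] 0.0801 -176.0
(215, 118) 0.04 [0.4632 0.092 ] 0.0765 -174.2
(374, 128) 0.025 [0.5957 0.0275] 0.0917 -52.0
(374, 128) 0.04 [0.5937 0.0282] 0.0899 -52.8
(363, 355) 0.025 [0.6215 0.129 ] 0.0872 19.5
(363, 355) 0.04 [0.6103 0.1299] 0.0771 23.0
(292, 234) 0.025 [0.4587 0.0929] 0.0809 -175.1
(292, 234) 0.04 [0.4547 0.0954] 0.0847 -177.0
(393, 287) 0.025 [0.5456 0.1806] 0.0811 85.5
(393, 287) 0.04 [0.5378 0.1792] 0.0794 91.1
(272, 357) 0.025 [0.5955 0.0261] 0.0927 -52.7
(272, 357) 0.04 [0.5855 0.0316] 0.0824 -55.9
```

View pics/c1.png

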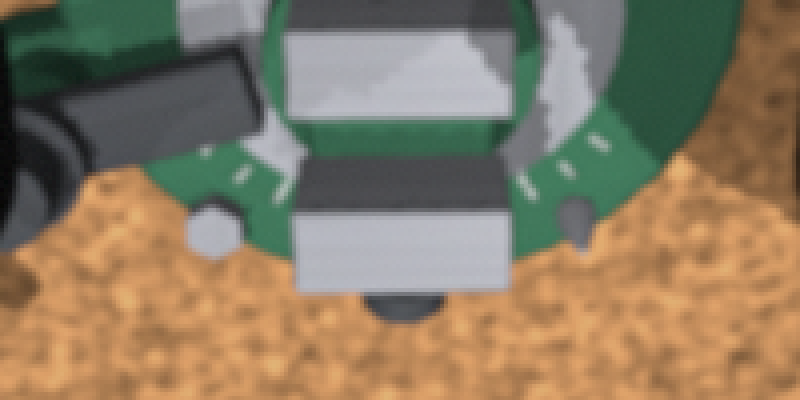

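```bash
python3 -m jog '[[[0,0,20,0,0,0,1],[0,0,35,0,0,0,1],[0,0,35,0,0,0,1],[0,0,35,0,0,0,1],[-0.5,0.5,22,0,0,0,1]]]' >/dev/null
python3 -m jog '[[[0,0,0,0,0,0,0],[0,0,0,0,0,0,0],[0,0,0,0,0,0,0],[0,0,0,0,0,0,0],[0,0,0,0,0,0,0]]]' 40
python3 -m jog '[[[0,0,0,0,0,0,0]]]'
```

```text
clock: 11.45
position: [0.4486, 0.1274, 0.145]
tool_rot: [3.141, 0.001, 2.868]
force: [-2.8, -1.0, 13.8]
grip_width: 0.0188
finger_force: 38.6
clock: 11.55
position: [0.4486, 0.1273, 0.145]
tool_rot: [3.141, 0.001, 2.867]
force: [-3.1, -1.9, 13.9]
grip_width: 0.0191
finger_force: 38.6
```

```bash
python3 -m jog '[[[0,0,-1,0,0,0,0],[-0.1,-2.8,0,0,0,-0.03,0],[-0.1,-2.8,0,0,0,-0.03,0]]]'
python3 -m jog '[[[-0.1,-4.6,0,0,0,-0.05,0],[-0.1,-4.6,0,0,0,-0.05,0],[-0.1,-4.6,0,0,0,-0.05,0]]]'
```

```text
clock: 11.85
position: [0.4471, 0.1219, 0.1451]
tool_rot: [3.141, 0.001, 2.93]
force: [2.7, 1.0, -6.6]
grip_width: 0.019
finger_force: 42.6
clock: 12.15
position: [0.4449, 0.1079, 0.1451]
tool_rot: [3.142, 0.0, 3.081]
force: [0.4, 1.1, -4.3]
grip_width: 0.0185
finger_force: 42.9
```

```bash
python3 -m jog '[[[-0.1,-4.6,0,0,0,-0.05,0],[-0.1,-4.6,0,0,0,-0.05,0],[-0.1,-4.6,0,0,0,-0.05,0],[-0.1,-4.6,0,0,0,-0.05,0]]]'
python3 -m jog '[[[-0.1,-4.6,0,0,0,-0.05,0],[-0.1,-4.6,0,0,0,-0.05,0],[-0.1,-4.6,0,0,0,-0.05,0],[-0.1,-4.2,0,0,0,-0.045,0],[0,0,0,0,0,0,0]]]'
python3 - <<'E'
from h import *
s=st();p=s['position'];print(np.degrees(np.arctan2(p[1]-.0998,p[0]-.5393)),np.hypot(p[1]-.0998,p[0]-.5393))
for c in ['scene','wrist','top']:
    f=bot.grab_frame(c); save(f,'a_'+c); print(c)
    pts(f,['swivel_axis','pointer','swing_grip','pointed_stud'])
    if c=='scene':
        cv2.imwrite('pics/c2.png',cv2.resize(f['img'][180:300,270:430],None,fx=5,fy=5,interpolation=3)[:,:,::-1])
E
```

```text
clock: 12.55
position: [0.4452, 0.0893, 0.1451]
tool_rot: [-3.141, -0.001, -3.003]
force: [-2.7, -0.7, -0.9]
grip_width: 0.0191
finger_force: 43.3
clock: 13.05
position: [0.449, 0.0709, 0.1451]
tool_rot: [-3.141, -0.002, -2.809]
force: [-3.8, -5.6, 4.0]
grip_width: 0.0188
finger_force: 43.7
t 13.05 p [0.449  0.0709 0.1451] rpy [-3.141e+00 -2.000e-03 -2.809e+00] F [-3.8 -5.6  4. ] w 0.018839203646731587 43.71190845966339 q [-0.12  0.53 -0.22  2.15  0.24  0.48  1.38]
-162.2616471620177 0.09475616539312316
scene
swivel_axis [0.54   0.0989 0.0228] 0.77
pointer [0.6105 0.1273 0.0425] 0.72
swing_grip [0.4511 0.0723 0.0876] 0.89
pointed_stud [0.6221 0.128  0.0214] 0.49
wrist
swivel_axis none
pointer none
swing_grip [0.4555 0.0735 0.0873] 0.77
pointed_stud none
top
swivel_axis [0.5403 0.0984 0.0174] 0.79
pointer [0.6136 0.1211 0.0418] 0.5
swing_grip none
pointed_stud none
```

View pics/c2.png

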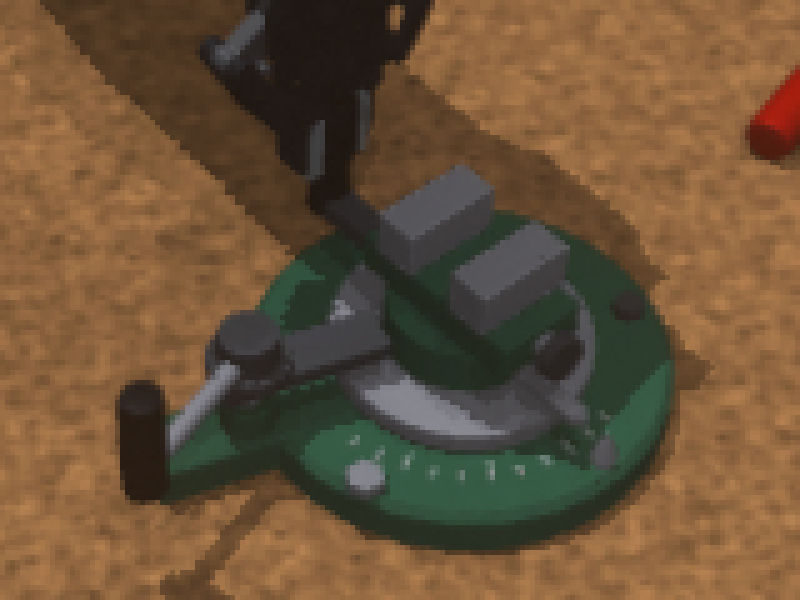

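```bash
python3 -m jog '[[[0,0,0,0,0,0,1],[0,0,0,0,0,0,1],[0,0,0,0,0,0,1]]]'
python3 -m jog '[[[0,0,-20,0,0,0,1],[0,0,-40,0,0,0,1],[0,0,-40,0,0,0,1],[0,0,-25,0,0,0,1]]]'
python3 - <<'E'
from h import *
plan([.62,.125,.20],2.0,11)
E
```

```text
clock: 14.1
position: [0.4499, 0.0724, 0.1451]
tool_rot: [3.142, 0.0, -2.81]
force: [-0.1, 0.6, -0.1]
grip_width: 0.062
finger_force: 0.0
clock: 14.5
position: [0.45, 0.0726, 0.2726]
tool_rot: [-3.141, 0.002, -2.81]
force: [0.8, -0.0, 0.8]
grip_width: 0.0851
finger_force: 0.0
[[[-16,-1,7,0,0,0.134,1],[-16,2,6,0,0,0.134,1],[-16,4,7,0,0,0.134,1],[-15,5.8,6.4,0,0,0.134,1],[-14.1,7.8,6.6,0,0,0.134,1]]]
[[[-13,9.6,6.6,0,0,0.134,1],[-11.6,11.3,6.6,0,0,0.134,1],[-10,12.7,6.6,0,0,0.134,1],[-8.2,13.9,6.6,0,0,0.134,1],[-6.3,14.9,6.6,0,0,0.134,1]]]
[[[-4,16,7,0,0,0.134,1]]]
```

```bash
python3 -m jog '[[[-16,-1,7,0,0,0.134,1],[-16,2,6,0,0,0.134,1],[-16,4,7,0,0,0.134,1],[-15,6,6,0,0,0.134,1],[-14,8,7,0,0,0.134,1]]]'>/dev/null
python3 -m jog '[[[-13,10,7,0,0,0.134,1],[-12,11,6,0,0,0.134,1],[-10,13,7,0,0,0.134,1],[-8,14,7,0,0,0.134,1],[-6,15,7,0,0,0.134,1]]]'>/dev/null
python3 -m jog '[[[-4,16,7,0,0,0.134,1],[0,0,0,0,0,0,1],[0,0,0,0,0,0,1]]]'
python3 - <<'E'
from h import *
st(); f=bot.grab_frame('wrist'); save(f,'w3')
pts(f,['swivel_axis','pointer','swing_grip','pointed_stud','flat_stud','lever_axis'])
E
```

```text
clock: 15.8
position: [0.6199, 0.1263, 0.1956]
tool_rot: [-3.141, 0.0, 2.002]
force: [-0.6, -0.4, -0.4]
grip_width: 0.0851
finger_force: 0.0
t 15.8 p [0.6199 0.1263 0.1956] rpy [-3.141  0.     2.002] F [-0.6 -0.4 -0.4] w 0.08513120575642275 0.0 q [-0.36  0.66  0.09  1.67 -0.08  0.81  0.2 ]
swivel_axis none
pointer [0.6152 0.1243 0.0438] 0.75
swing_grip [0.4539 0.0752 0.0868] 0.58
pointed_stud [0.6261 0.1281 0.0228] 0.6
flat_stud [0.5956 0.0285 0.023 ] 0.59
lever_axis none
```

View pics/w3.png

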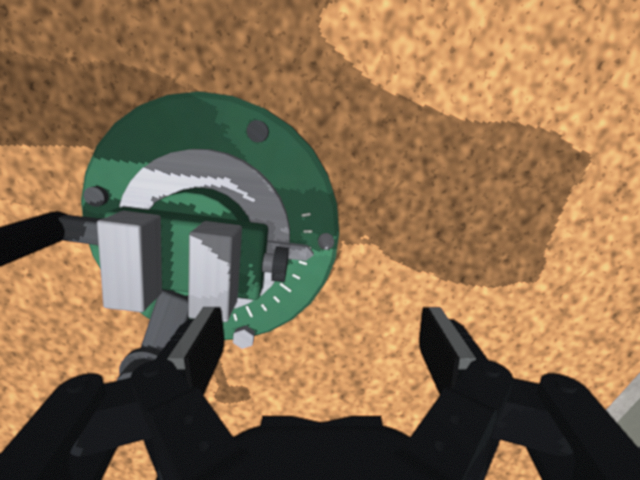

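Run:
```python
import cv2
i=cv2.imread('pics/w3.png')[205:285,255:345]; cv2.imwrite('pics/c3.png',cv2.resize(i,None,fx=7,fy=7,interpolation=cv2.INTER_CUBIC))
```

```text
(no output)
```

View pics/c3.png

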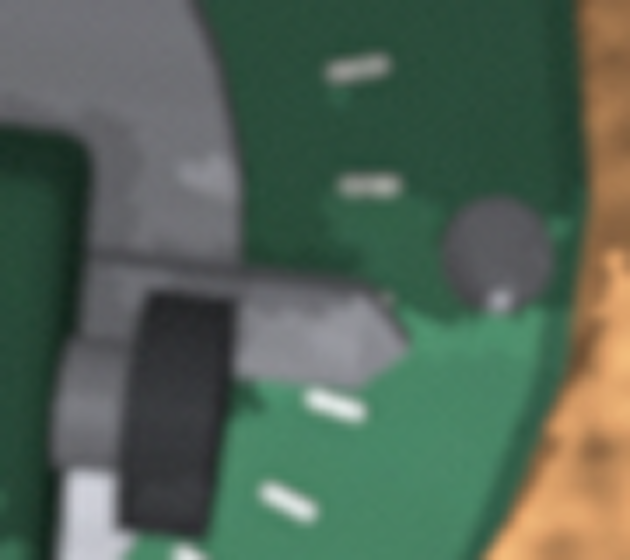

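```bash
cat >> h.py <<'E'
def bp(px,p,yaw,z,K,T):
    R=Ro.from_euler('xyz',[np.pi,0,yaw]).as_matrix()
    o=R@T[:3,3]+p; d=R@T[:3,:3]@np.linalg.inv(K)@[*px,1]; return (o+d*(z-o[2])/d[2])[:2]
E
python3 - <<'E'
from h import *
from scipy.optimize import least_squares
f=bot.grab_frame('wrist'); K=f['intrinsics'];T=f['tool_from_camera']; s=bot.observe(); p=np.array(s['position']);y=s['tool_rot'][2]
B=lambda px,z:bp(px,p,y,z,K,T)
ptr=B((313.6,253.1),.042); st_=B((326.4,247.6),.040); ft=B((326,240),.022)
print('ptr',ptr,'stud',st_,'foot',ft)
hsv=cv2.cvtColor(f['img'],cv2.COLOR_RGB2HSV); m=((hsv[...,0]>60)&(hsv[...,0]<95)&(hsv[...,1]>80)).astype(np.uint8)
m=cv2.morphologyEx(m,cv2.MORPH_CLOSE,np.ones((5,5)))
c=max(cv2.findContours(m,0,1)[0],key=cv2.contourArea)[:,0]
h=cv2.convexHull(c)[:,0]
# top rim at z=.022; use pixels on upper/right arc (rows<330)
P=np.array([B(q,.022) for q in c if q[1]<310 ])
P0=np.array([.5393,.0993])
for it in range(4):
    r=np.hypot(*(P-P0).T); ok=abs(r-.097)<(.006 if it<2 else .003)
    P0=least_squares(lambda c:np.hypot(*(P[ok]-c).T)-.097,P0,loss='soft_l1',f_scale=.001).x
    print(P0,ok.sum(),len(P))
ang=lambda X,c:np.degrees(np.arctan2(X[1]-c[1],X[0]-c[0]))
for c in (P0,np.array([.5393,.0993])): print([ (ang(X,c).round(2),np.hypot(*(X-c)).round(4)) for X in (ptr,st_,ft)])
E
```

```text
ptr [0.61515732 0.12304958] stud [0.62190274 0.12983925] foot [0.62192591 0.12968546]
[0.54088079 0.09775563] 449 903
[0.54107968 0.09779124] 459 903
[0.54134939 0.09778862] 354 903
[0.54160813 0.09784633] 356 903
[(np.float64(18.92), np.float64(0.0777)), (np.float64(21.72), np.float64(0.0864)), (np.float64(21.62), np.float64(0.0864))]
[(np.float64(17.38), np.float64(0.0795)), (np.float64(20.29), np.float64(0.0881)), (np.float64(20.19), np.float64(0.088))]
```

Run:
```python
from h import *
plan([.4492,.0712,.272],-2.81,11)
```

```text
[[[2,-16,-7,0,0,-0.134,1],[4,-16,-7,0,0,-0.134,1],[6,-15,-7,0,0,-0.134,1],[8.3,-14.3,-6.6,0,0,-0.134,1],[9.9,-12.9,-6.9,0,0,-0.134,1]]]
[[[11.6,-11.5,-6.9,0,0,-0.134,1],[13,-9.9,-6.8,0,0,-0.134,1],[14.2,-8,-6.9,0,0,-0.134,1],[15,-6,-7,0,0,-0.134,1],[16,-4,-7,0,0,-0.134,1]]]
[[[16,-2,-7,0,0,-0.134,1]]]
```

```bash
python3 -m jog '[[[2,-16,-7,0,0,-0.134,1],[4,-16,-7,0,0,-0.134,1],[6,-15,-7,0,0,-0.134,1],[8,-14,-7,0,0,-0.134,1],[10,-13,-7,0,0,-0.134,1]]]' >/dev/null
python3 -m jog '[[[12,-12,-7,0,0,-0.134,1],[13,-10,-7,0,0,-0.134,1],[14,-8,-7,0,0,-0.134,1],[15,-6,-7,0,0,-0.134,1],[16,-4,-7,0,0,-0.134,1]]]' >/dev/null
python3 -m jog '[[[16,-2,-7,0,0,-0.134,1],[0,0,0,0,0,0,1],[0,0,0,0,0,0,1]]]'
python3 -c "
from h import *
plan([.4492,.0712,.145],-2.81,5)"
```

```text
clock: 17.5
position: [0.4497, 0.0707, 0.2732]
tool_rot: [-3.141, 0.001, -2.813]
force: [-0.2, -0.4, -1.3]
grip_width: 0.0858
finger_force: 0.0
[[[0,0,26,0,0,-0.001,1],[0,0,25,0,0,-0.001,1],[0,0,26,0,0,-0.001,1],[0,0,26,0,0,-0.001,1],[0,1,25,0,0,-0.001,1]]]
```

```bash
python3 -m jog '[[[0,0,26,0,0,0,1],[0,0,26,0,0,0,1],[0,0,26,0,0,0,1],[0,0,26,0,0,0,1],[0,0,24,0,0,0,1]]]' >/dev/null
python3 -m jog '[[[0,0,0,0,0,0,0],[0,0,0,0,0,0,0],[0,0,0,0,0,0,0],[0,0,0,0,0,0,0],[0,0,0,0,0,0,0]]]' 40 >/dev/null
python3 -m jog '[[[0,0,-1,0,0,0,0],[0,0,0,0,0,0,0]]]'
python3 -m jog '[[[-0.1,-2.3,0,0,0,-0.025,0],[-0.1,-2.3,0,0,0,-0.025,0],[0,0,0,0,0,0,0],[0,0,0,0,0,0,0]]]'
```

```text
clock: 18.7
position: [0.4498, 0.0709, 0.1461]
tool_rot: [3.142, 0.001, -2.811]
force: [5.8, 0.0, -14.1]
grip_width: 0.0186
finger_force: 42.2
clock: 19.1
position: [0.4514, 0.0664, 0.146]
tool_rot: [-3.141, 0.001, -2.761]
force: [5.3, 0.6, -10.8]
grip_width: 0.0186
finger_force: 42.9
```

```bash
python3 -m jog '[[[0,0,0,0,0,0,1],[0,0,0,0,0,0,1],[0,0,0,0,0,0,1]]]' >/dev/null
python3 -m jog '[[[0,0,-20,0,0,0,1],[0,0,-40,0,0,0,1],[0,0,-40,0,0,0,1],[0,0,-25,0,0,0,1]]]'
python3 - <<'E'
from h import *
plan([.63,.115,.20],2.0,11)
E
```

```text
clock: 19.8
position: [0.4512, 0.0668, 0.2736]
tool_rot: [-3.141, 0.002, -2.76]
force: [0.7, -0.2, -1.2]
grip_width: 0.0854
finger_force: 0.0
[[[-17,-2,7,0,0,0.138,1],[-17,0,6,0,0,0.138,1],[-16,3,7,0,0,0.138,1],[-16,5,7,0,0,0.138,1],[-15,7,6,0,0,0.138,1]]]
[[[-14.6,9.2,7.1,0,0,0.138,1],[-12.7,11.1,6.7,0,0,0.138,1],[-11.1,12.6,6.7,0,0,0.138,1],[-9.3,14.1,6.7,0,0,0.138,1],[-7,15,7,0,0,0.138,1]]]
[[[-5,16,6,0,0,0.138,1]]]
```

```bash
python3 -m jog '[[[-17,-2,7,0,0,0.138,1],[-17,0,6,0,0,0.138,1],[-16,3,7,0,0,0.138,1],[-16,5,7,0,0,0.138,1],[-15,7,6,0,0,0.138,1]]]'>/dev/null
python3 -m jog '[[[-15,9,7,0,0,0.138,1],[-13,11,7,0,0,0.138,1],[-11,13,7,0,0,0.138,1],[-9,14,7,0,0,0.138,1],[-7,15,7,0,0,0.138,1]]]'>/dev/null
python3 -m jog '[[[-5,16,6,0,0,0.138,1],[0,0,0,0,0,0,1],[0,0,0,0,0,0,1]]]'
python3 - <<'E'
from h import *
s=st(); f=bot.grab_frame('wrist'); save(f,'w4')
r=pts(f,['pointer','pointed_stud'])
T=f['tool_from_camera']; K=f['intrinsics']; R=Ro.from_euler('xyz',s['tool_rot']).as_matrix()
c=T[:3,:3].T@(R.T@(np.array([.622,.1298,.03])-s['position'])-T[:3,3]); u=K@c; u=u[:2]/u[2]; print(u)
a=int(u[0])-60; b=int(u[1])-35; print(a,b)
cv2.imwrite('pics/c4.png',cv2.resize(f['img'][b:b+80,a:a+90],None,fx=7,fy=7,interpolation=cv2.INTER_CUBIC)[:,:,::-1])
E
```

```text
clock: 21.1
position: [0.6293, 0.1153, 0.1966]
tool_rot: [-3.141, -0.0, 2.007]
force: [-0.5, -0.8, 0.1]
grip_width: 0.0856
finger_force: 0.0
t 21.1 p [0.6293 0.1153 0.1966] rpy [-3.141 -0.     2.007] F [-0.5 -0.8  0.1] w 0.08559598974285444 0.0 q [-0.32  0.67  0.07  1.65 -0.06  0.83  0.21]
pointer [0.6113 0.1275 0.044 ] 0.61
pointed_stud [0.6235 0.1284 0.0217] 0.51
[321.33503681 225.24728441]
261 190
```

View pics/c4.png

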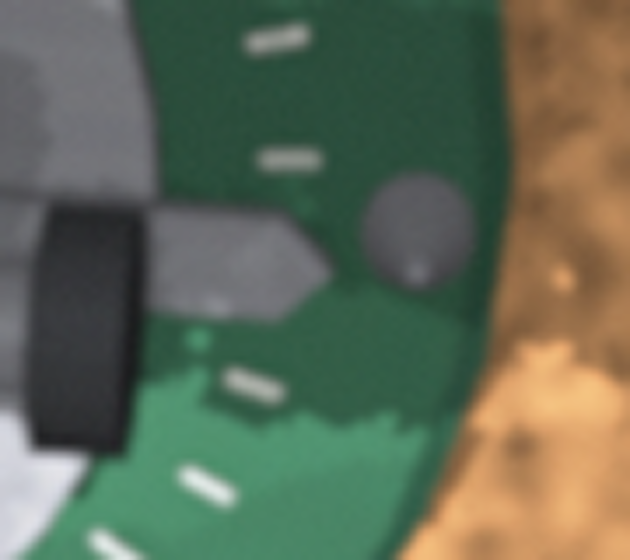

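Run:
```python
from h import *
f=bot.grab_frame('wrist'); K=f['intrinsics'];T=f['tool_from_camera']; s=bot.observe(); p=np.array(s['position']);y=s['tool_rot'][2]
a=bp((308.4,228.9),p,y,.042,K,T); b=bp((320.7,228.9),p,y,.040,K,T)
for c in ([.5410,.0982],[.5393,.0993]): print([np.degrees(np.arctan2(X[1]-c[1],X[0]-c[0])).round(2) for X in (a,b)], np.hypot(*(a-c)))
plan([.587,-.0688,.20],2.205,6)
```

```text
[np.float64(20.95), np.float64(20.97)] 0.07826451561588123
[np.float64(19.77), np.float64(19.9)] 0.07947556152883922
[[[-25,-19,-0,0,0,-0.033,1],[-24,-20,-1,0,0,-0.033,1],[-23,-21,-0,0,0,-0.033,1],[-23,-22,-1,0,0,-0.033,1],[-22,-23,-0,0,0,-0.033,1]]]
[[[-21,-23,-1,0,0,-0.033,1]]]
```

```bash
python3 -m jog '[[[-25,-19,-2,0,0,-0.033,1],[-24,-20,-2,0,0,-0.033,1],[-23,-21,0,0,0,-0.033,1],[-23,-22,0,0,0,-0.033,1],[-22,-23,0,0,0,-0.033,1]]]' >/dev/null
python3 -m jog '[[[-21,-23,0,0,0,-0.033,1],[0,0,0,0,0,0,1],[0,0,0,0,0,0,1]]]'
python3 - <<'E'
from h import *
plan([.587,-.0688,.150],2.205,3)
f=bot.grab_frame('scene'); pts(f,['lever_grip','pointer','pointed_stud'])
E
```

```text
clock: 22.1
position: [0.5864, -0.0689, 0.2013]
tool_rot: [3.141, 0.0, 2.202]
force: [-0.2, 0.9, -0.7]
grip_width: 0.0854
finger_force: 0.0
[[[-0,0,17,0,0,-0.001,1],[-0,0,17,0,0,-0.001,1],[-0,1,17,0,0,-0.001,1]]]
lever_grip [ 0.5881 -0.0728  0.093 ] 0.53
pointer [0.613  0.1289 0.0433] 0.85
pointed_stud [0.62   0.1298 0.0218] 0.53
```

```bash
cat > f.py <<'E'
from h import *
s=bot.observe(); y=s['tool_rot'][2]; p=s['position']; F=np.array(s['force'])
print('t',round(s['clock'],2),'yaw',round(y,3),'lev',round(-.937-np.arctan2(p[1]+.0045,p[0]-.540),3),'r',round(np.hypot(p[1]+.0045,p[0]-.540)*1000,1),'Ft',round(F[0]*np.sin(y)-F[1]*np.cos(y),2),'Fr',round(F[0]*np.cos(y)+F[1]*np.sin(y),2),'Fz',F[2].round(1),'Mz',round(s['moment'][2],2))
E
python3 -m jog '[[[0,0,20,0,0,0,1],[0,0,20,0,0,0,1],[0,0,11,0,0,0,1],[0,0,0,0,0,0,1]]]'; python3 f.py
python3 -m jog '[[[0,0,0,0,0,0,0],[0,0,0,0,0,0,0],[0,0,0,0,0,0,0],[0,0,0,0,0,0,0],[0,0,0,0,0,0,0]]]' 40 >/dev/null
python3 -m jog '[[[0,0,-0.5,0,0,0,0],[0,0,0,0,0,0,0]]]' >/dev/null; python3 f.py
python3 -m jog '[[[0.1,-3.2,0,0,0,0.04,0],[0.1,-3.2,0,0,0,0.04,0]]]' >/dev/null; python3 f.py
python3 -m jog '[[[0,0,0,0,0,0,0]]]' >/dev/null; python3 f.py
python3 -m jog '[[[0,0,0,0,0,0,0]]]' >/dev/null; python3 f.py
```

```text
clock: 22.7
position: [0.5861, -0.0677, 0.1486]
tool_rot: [-3.14, -0.001, 2.204]
force: [-0.1, -0.8, 1.0]
grip_width: 0.0857
finger_force: 0.0
t 22.7 yaw 2.204 lev 0.004 r 78.2 Ft -0.51 Fr -0.58 Fz 1.0 Mz -0.06
t 23.4 yaw 2.202 lev 0.011 r 79.1 Ft -6.28 Fr 0.11 Fz 5.3 Mz 0.02
t 23.6 yaw 2.12 lev 0.079 r 79.1 Ft 3.34 Fr -1.5 Fz -1.3 Mz 0.32
t 23.7 yaw 2.12 lev 0.086 r 79.1 Ft 0.82 Fr -1.08 Fz 0.0 Mz 0.18
t 23.8 yaw 2.123 lev 0.085 r 79.1 Ft -0.47 Fr -2.17 Fz 0.7 Mz 0.13
```

```bash
for i in 1; do python3 -m jog '[[[0.1,-3.2,0,0,0,0.04,0],[0.1,-3.2,0,0,0,0.04,0]]]' >/dev/null; python3 f.py
python3 -m jog '[[[0.1,-3.2,0,0,0,0.04,0],[0.1,-3.2,0,0,0,0.04,0]]]' >/dev/null; python3 f.py
python3 -m jog '[[[0.1,-2.4,0,0,0,0.03,0],[0.1,-2.4,0,0,0,0.03,0]]]' >/dev/null; python3 f.py
python3 -m jog '[[[0,0,0,0,0,0,0]]]' >/dev/null; python3 f.py; done
```

```text
t 24.0 yaw 2.039 lev 0.163 r 79.0 Ft 5.55 Fr -1.54 Fz 0.2 Mz 0.29
t 24.2 yaw 1.959 lev 0.245 r 79.0 Ft 5.26 Fr -2.29 Fz -0.6 Mz 0.22
t 24.4 yaw 1.899 lev 0.307 r 78.9 Ft 5.65 Fr -2.34 Fz -1.2 Mz 0.2
t 24.5 yaw 1.899 lev 0.31 r 78.9 Ft 2.9 Fr -1.81 Fz 0.9 Mz 0.08
```

```bash
python3 -m jog '[[[0.1,-2.4,0,0,0,0.03,0],[0.1,-2.4,0,0,0,0.03,0]]]' >/dev/null; python3 f.py
python3 -m jog '[[[0.1,-2.4,0,0,0,0.03,0],[0.1,-2.4,0,0,0,0.03,0]]]' >/dev/null; python3 f.py
python3 -m jog '[[[0.1,-2.4,0,0,0,0.03,0],[0.1,-2.4,0,0,0,0.03,0]]]' >/dev/null; python3 f.py
python3 -m jog '[[[0.1,-2.4,0,0,0,0.03,0],[0.1,-2.4,0,0,0,0.03,0]]]' >/dev/null; python3 f.py
```

```text
t 24.7 yaw 1.84 lev 0.366 r 78.9 Ft 5.24 Fr -2.54 Fz -1.2 Mz 0.22
t 24.9 yaw 1.78 lev 0.427 r 78.8 Ft 6.11 Fr -2.63 Fz -2.1 Mz 0.17
t 25.1 yaw 1.72 lev 0.488 r 78.8 Ft 6.51 Fr -2.36 Fz -1.6 Mz 0.16
t 25.3 yaw 1.66 lev 0.549 r 78.7 Ft 6.47 Fr -2.12 Fz -2.3 Mz 0.13
```

```bash
python3 -m jog '[[[0.1,-2.4,0,0,0,0.03,0],[0.1,-2.4,0,0,0,0.03,0]]]' >/dev/null; python3 f.py
python3 -m jog '[[[0.1,-2.4,0,0,0,0.03,0],[0.1,-2.4,0,0,0,0.03,0]]]' >/dev/null; python3 f.py
```

```text
t 25.5 yaw 1.6 lev 0.61 r 78.7 Ft 7.12 Fr -2.44 Fz -2.2 Mz 0.06
t 25.7 yaw 1.54 lev 0.671 r 78.6 Ft 6.79 Fr -2.54 Fz -2.8 Mz 0.12
```

```bash
python3 -m jog '[[[0.1,-2.4,0,0,0,0.03,0],[0.1,-2.4,0,0,0,0.03,0]]]' >/dev/null; python3 f.py
python3 -m jog '[[[0.1,-2.4,0,0,0,0.03,0],[0.1,-2.4,0,0,0,0.03,0]]]' >/dev/null; python3 f.py
```

```text
t 25.9 yaw 1.48 lev 0.731 r 78.6 Ft 7.13 Fr -2.87 Fz -4.5 Mz 0.14
t 26.1 yaw 1.42 lev 0.791 r 78.5 Ft 8.77 Fr -2.65 Fz -3.6 Mz 0.16
```

```bash
python3 -m jog '[[[0.1,-2.4,0,0,0,0.03,0],[0.1,-2.4,0,0,0,0.03,0]]]' >/dev/null; python3 f.py
```

```text
t 26.3 yaw 1.359 lev 0.851 r 78.5 Ft 9.89 Fr -3.04 Fz -5.5 Mz 0.16
```

```bash
python3 -m jog '[[[0.1,-2.4,0,0,0,0.03,0],[0.1,-2.4,0,0,0,0.03,0]]]' >/dev/null; python3 f.py
```

```text
t 26.5 yaw 1.3 lev 0.911 r 78.4 Ft 11.0 Fr -2.34 Fz -6.5 Mz 0.2
```

```bash
python3 -m jog '[[[0,0.8,0,0,0,0,0]]]' >/dev/null; python3 f.py
python3 -m jog '[[[0,0,0,0,0,0,1],[0,0,0,0,0,0,1],[0,0,0,0,0,0,1]]]' >/dev/null; python3 f.py
python3 -m jog '[[[0,0,-20,0,0,0,1],[0,0,-40,0,0,0,1],[0,0,-40,0,0,0,1],[0,0,-40,0,0,0,1]]]' >/dev/null
python3 - <<'E'
from h import *
st(); f=bot.grab_frame('wrist'); save(f,'w5'); pts(f,['lever_grip','pointer','pointed_stud','lever_axis'])
f=bot.grab_frame('scene'); pts(f,['lever_grip','lever_axis','pointer','pointed_stud'])
E
```

```text
t 26.6 yaw 1.3 lev 0.912 r 78.5 Ft 0.04 Fr -3.17 Fz 3.6 Mz 0.02
t 26.9 yaw 1.302 lev 0.914 r 78.0 Ft -0.45 Fr 0.22 Fz -0.8 Mz 0.0
t 27.3 p [ 0.5182 -0.0796  0.2919] rpy [-3.141  0.     1.302] F [0.1 0.8 0.1] w 0.08495418208066058 0.0 q [-0.22  0.4   0.34  1.89 -0.17  0.88 -0.06]
lever_grip [ 0.5161 -0.0793  0.0953] 0.61
pointer none
pointed_stud none
lever_axis [ 0.5369 -0.0035  0.0946] 0.81
lever_grip [ 0.5154 -0.0851  0.0949] 0.93
lever_axis [ 0.5417 -0.005   0.1005] 0.68
pointer [0.6096 0.1284 0.0411] 0.76
pointed_stud [0.622  0.1277 0.0219] 0.5
```

View pics/w5.png

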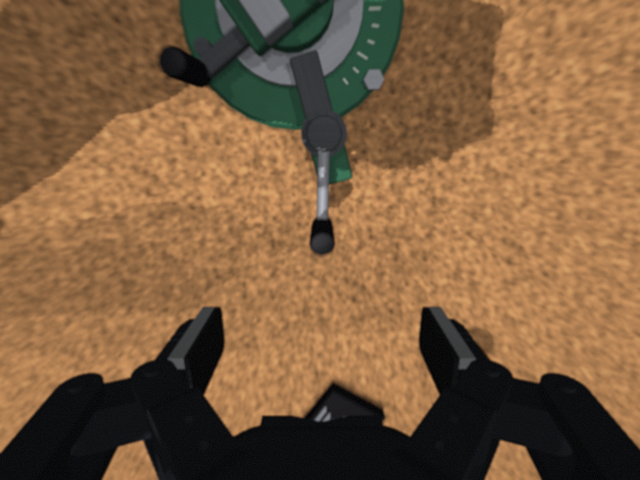

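The picture shows the lever tightened (hub at 323,132, grip at 321,240), the shoe down on the flange and the gripper well clear. The head is still turned towards the pointed stud.

```bash
python3 -c "
from workcell import bot
print(bot.job_done())"
```

```text
the job is handed in; nothing more can be done
None
```

I swung the clamp lever back to the open stop, turned the head until its pointer lined up with the pointed stud (within about 0.3°), re-tightened to about 4 N over the free push, and handed the job in at about 27 s with the gripper clear.

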